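Hold a pendulum gauge at its set angle on a carved ridge

ROBOT

A 7-joint arm with a two-finger parallel gripper is mounted at the origin on the work surface. World frame = base frame: x ahead of the robot, y to its left, z up, the work surface at z = 0. Lengths are in m, angles in rad, forces in N, time in s.
With the tool pointing down it reaches from about 0.4 to 0.9 m from the base axis. Payload 5.5 kg.
Tool frame: the origin (TCP) lies midway between the tips of the shut fingers; the grasp point (between the pads) lies 19 mm behind it; z points along the fingers, y is the direction in which the jaws open and shut (so a half turn about z gives the same grasp; the last joint's range is limited). The gripper opens to 92 mm and grips with 3 to 60 N. Pads are 19 mm wide; open, the fingers measure 130 mm over their backs; the gripper's body (75 mm by 190 mm) begins 47 mm behind the grasp point.
Start: joints at [-0.99, 0.501, -0.427, 1.55, 0.221, 1.138, -0.21], TCP at [0.203, 0.617, 0.227] pointing down, gripper open.
Joint ranges: [-2.88, 2.88], [-0.31, 2.03], [-1.54, 1.56], [0.2, 2.42], [-1.41, 4.55], [0.19, 2.02], [-2.57, 2.57]. Speed limits (rad/s): [2.57, 2.57, 3.14, 3.14, 3.14, 3.14, 3.14].

INTERFACE

Orientations are given as a unit quaternion [x, y, z, w].
In Python, from station import * gives the robot as it stands.
- The arm moves only by the tool apply_moves, never from a script. Its arguments are lists of equal length, an entry for each row: "claw": the opening, from 0 (shut) to 1 (fully open); "linear": the shift along the tool's x, y, z in cm, a list of three; "turn": the turn, a rotation vector about the tool's x, y, z in rad, a list of three. A call has 1 to 8 rows; each row is the pose to reach, as a shift and turn from the pose commanded when the call began, along the tool's axes at that moment; what a row does not reach only later rows make up. A row lasts 1/10 s, in which the tool goes at most 50 mm and 8.59 degrees, less where a joint would pass 70% of its speed; a pose out of reach is approached as far as the arm can. A call with a gripper value outside its range is refused whole. The fingers move at their own pace and stop on an object; "newtons" is the grip in N (left out, the last holds). Time passes only in rows, so rows that repeat a pose let the fingers close. It gives the time, the measured TCP pose, the force and the opening at its end, in the units of the state.
- sense(): the state, without advancing time (a new reading comes with each control period).
- read_camera(name): name is "scene" or "side" or "wrist"; returns a dict with "color" (480x640x3 uint8, blue, green, red), "z_map" (480x640 float32, m along the optical axis (not along the pixel's ray), 0 where there is no reading), "vertical_fov" (degrees; the focal length in pixels is half the picture's height over the tangent of half this angle, whatever the lens; pixels are square), "cx", "cy" (the principal point, pixels), "k1" (the pictures are not rectified: a ray, as slopes to the right and down, at radius r is drawn at 1 + k1 r^2 times it, then the intrinsics apply), "rvec" (rotation vector, rad) and "tvec" (3), from world to camera coordinates, as OpenCV has them; the wrist camera has in their place "tool_from_camera" (4x4, takes a point from camera to tool coordinates, whose origin is the TCP and whose axes are the flange's). Camera axes: x right, y down, z forward; pixel columns grow to the right and rows downward; lengths in m; the calibration is good to about 2 mm. A picture is of the moment at which its call begins: read the wrist's pose just before it.
- sign_off(): hands the job in, once; it reports no verdict.
Trained networks look in the newest picture that a camera, given by its name, has taken for a name from the list of things; names that differ only in an ending like _2 or _b are one class to them, and where a whole thing is asked for, a point or a joint stands for the part that bears it (a point fixed in the world has none). Each returns a list of dicts, best first, with "confidence" (0 to 1); they miss things now and then, are a little off and sometimes report something else, mostly with a low value. They report only what shows in the picture. A call takes as long as a camera call. They do not tell look-alikes from the thing itself.
- recognise(camera, target): "point" ([x, y, z] in m, in the coordinates of the camera as it stood for that picture, good to about 4 mm: the middle of the surface that is visible of it).
- regions_of(camera, target): "mask" (480x640 bool, what is visible of it).
- spot_point(camera, target): "point" ([x, y, z] in m, in the coordinates of the camera as it stood for that picture, good to about 4 mm: a listed point, or the origin of a listed thing).
The state is a dict: "t": time; "q": joint angles; "dq": joint speeds; "effort": joint torques, N m; "position": TCP position; "tcp_rot": TCP orientation; "contact_force": force on the tool from outside, world axes, zero at the start; "moment": the same for the moment, N m; "grip_width": finger opening in m.
Only numpy, scipy, OpenCV 4.12 (cv2) and the standard library are available. Lean on these libraries where they do the work, as an engineer would, in place of code of your own. Each camera call takes 0.05 s, during which the arm holds its last target. There are 200 camera calls.

TASK

Pick up the wooden angle gauge by its top tab and stand the middle of its shoe across the high round ridge of the carved offcut, its dial plate vertical. Rock it on the ridge until the swinging dark pointer settles with its tip over the flat copper mark, and finish while still gripping it steadily there, shoe pressed lightly on the ridge, so that the angle can be scribed. Leave the mallet, gouge and loose scrap where they lie.

Things in the scene. Friction and masses are not known exactly. Their poses are not given: they have to be found in the camera images.
- gauge: Loose wooden gauge, 0.27-0.43 kg, standing on its shoe. Origin: centre of shoe underside; z up, y along the shoe, x out of the dial (yaw 0: dial faces world +x). Shoe 40 (x) x 160 (y) x 12 mm; white upright panel 8 thick, 150 wide, to 136 mm height; above it a dark grip tab 14 thick (x), 44 wide, from 136 to 182 mm. Dial on the panel's +x face, pivot 124 mm high.
- tab_grip (a point): Grip point inside the tab, on the gauge's middle line, 162 mm above the shoe's underside; pinch the tab across its 14 mm thickness (gauge x).
- shoe_mid (a point): Centre of the underside of the gauge's shoe.
- pointer (a joint): Free-swinging dark pointer, 94 mm long with a round bob, hangs from the pivot, settles in about 1 s. Angle about gauge x, rad: 0 hanging straight down the gauge; positive with its tip towards gauge +y, as when the gauge is rolled so that its +y end dips (reads minus the gauge's roll about gauge x).
- mark (a joint): Stiff copper mark arm on the same pivot, stays as preset: ends in a flat plate 14 mm wide, 81 to 107 mm from the pivot. Angle in the same sense as the pointer's, preset between 0.14 and 0.38 rad.
- pointer_tip (a point): Point on the pointer 90 mm from the pivot, near its tip.
- mark_point (a point): Centre line of the mark plate, 90 mm from the pivot.
- offcut: Carved wooden joist offcut, fixed to the bench on a 150 by 150 mm base board. Origin: centre of its underside. The block is 90 mm (x) by 105 mm (y), flat top 40 mm above the bench with small lumps up to 47 mm at its sides, and the high round ridge along its x through the middle.
- ridge: The high ridge of the offcut: a round back of radius 35 mm and 70 mm long, its axis along offcut x at 35 mm above the bench; top line 70 mm above the bench. Same frame as the offcut.
- crest (a point): Middle of the ridge's top line, 70 mm above the bench.
- mallet: Bystander: lying round wooden mallet, 240 mm long, 70 mm across the head.
- gouge: Bystander: lying carving gouge, 200 mm long, 24 mm thick dark handle.
- scrap: Bystander: loose pale wood scrap, 90 by 60 by 30 mm.
Things that resemble listed ones, but are neither listed nor needed, are in the scene too. What is shaped like the offcut but purple or turquoise is not meant. There is more than one size of the gauge; the job needs the smaller.

How it is judged:
By the outcome, as a careful person would: the job done as asked, in the order asked, and still so for the second after the job is handed in, while the arm keeps its last pose, push and grip.
It also fails if it takes over 54 s, if anything falls off the work surface, if the arm or the gripper's body presses on something with over 40 N, if the wrist force passes 120 N, or if a joint passes its speed limit or range.

## Working session

There is one attempt and no reset: what is moved stays moved. The work goes in short steps, Python scripts to look and compute and a tool call to move; the robot and the scene stay as the last step left them, time stands still between calls to the robot, and variables do not carry over. Pictures are saved under pics/ and viewed, about 8 in all and at most 12, crops included, and the job is handed in when it is done.

Besides the shell and the picture viewer there is one more tool, called after "Emit:" in YAML: its name, and indented under it one key for each argument. apply_moves: Moves the arm, as the interface text tells. Its arguments: {"type":"object","properties":{"claw":{"type":"array","items":{"type":"number"}},"linear":{"type":"array","items":{"type":"array","items":{"type":"number"}}},"turn":{"type":"array","items":{"type":"array","items":{"type":"number"}}},"newtons":{"type":"number"}},"required":["claw","linear","turn"]}

```bash
mkdir -p pics; cat > h.py <<'E'
from station import *
import numpy as np, cv2
from scipy.spatial.transform import Rotation as R
def world_T(im, s=None):
    T=np.eye(4)
    if 'rvec' in im:
        Rm=cv2.Rodrigues(np.array(im['rvec'],float))[0]; T[:3,:3]=Rm.T; T[:3,3]=-Rm.T@np.array(im['tvec'],float).ravel(); return T
    T[:3,:3]=R.from_quat(s['tcp_rot']).as_matrix(); T[:3,3]=s['position']
    return T@np.array(im['tool_from_camera'])
def K(im):
    f=240/np.tan(np.radians(im['vertical_fov'])/2); return np.array([[f,0,im['cx']],[0,f,im['cy']],[0,0,1.]])
def D(im): return np.array([im['k1'],0,0,0.])
def w(T,p): return T[:3,:3]@np.array(p)+T[:3,3]
def px(im,T,P):
    c=(np.atleast_2d(P)-T[:3,3])@T[:3,:3]
    return cv2.projectPoints(c,np.zeros(3),np.zeros(3),K(im),D(im))[0].reshape(-1,2)
def pts(im,T,m):
    v,u=np.nonzero(m&(im['z_map']>0)); z=im['z_map'][v,u]
    n=cv2.undistortPoints(np.c_[u,v].astype(float).reshape(-1,1,2),K(im),D(im)).reshape(-1,2)
    return (np.c_[n,np.ones(len(n))]*z[:,None])@T[:3,:3].T+T[:3,3]
E
cat > a.py <<'E'
from h import *
np.set_printoptions(precision=3,suppress=True)
s=sense(); print(s['t'],s['position'],s['tcp_rot'],s['grip_width'])
ims=[]
for c in ['scene','side']:
    im=read_camera(c); T=world_T(im); ims.append(im['color'])
    for n in ['gauge','offcut','crest','tab_grip','shoe_mid','mark_point','mallet','gouge','scrap']:
        for r in spot_point(c,n): 
            P=w(T,r['point']); print(c,n,round(r['confidence'],2),P,px(im,T,P)[0].round())
    cv2.imwrite(f'pics/{c}0.png',im['color'])
E
python3 a.py
```

```text
0.0 [0.203 0.617 0.226] [ 0.158  0.987 -0.001 -0.   ] 0.09166653595195166
scene gauge 0.71 [0.271 0.22  0.004] [337. 182.]
scene gauge 0.62 [ 0.507  0.182 -0.003] [371. 240.]
scene offcut 0.84 [ 0.342 -0.232 -0.001] [204. 258.]
scene offcut 0.66 [ 0.578 -0.21  -0.   ] [249. 322.]
scene offcut 0.63 [ 0.743 -0.437  0.005] [182. 428.]
scene crest 0.96 [ 0.585 -0.207  0.072] [248. 307.]
scene crest 0.73 [ 0.339 -0.229  0.066] [200. 241.]
scene crest 0.6 [ 0.739 -0.437  0.07 ] [173. 415.]
scene tab_grip 0.59 [0.502 0.179 0.16 ] [374. 196.]
scene tab_grip 0.58 [0.267 0.219 0.231] [338. 118.]
scene shoe_mid 0.68 [ 0.272  0.215 -0.002] [336. 185.]
scene shoe_mid 0.67 [0.502 0.176 0.001] [368. 239.]
scene mark_point 0.55 [0.513 0.209 0.042] [382. 227.]
scene mallet 0.9 [ 0.769  0.213 -0.   ] [442. 305.]
scene gouge 0.76 [ 0.749 -0.142  0.002] [310. 367.]
scene scrap 0.7 [ 0.576  0.423 -0.001] [456. 223.]
side gauge 0.9 [ 0.269  0.219 -0.   ] [217. 251.]
side gauge 0.85 [ 0.505  0.175 -0.   ] [301. 243.]
side offcut 0.86 [ 0.344 -0.231 -0.001] [278. 380.]
side offcut 0.68 [ 0.585 -0.211  0.001] [380. 343.]
side offcut 0.61 [ 0.739 -0.44   0.001] [501. 417.]
side offcut 0.42 [ 0.573  0.417 -0.002] [302. 193.]
side crest 0.6 [ 0.341 -0.23   0.066] [273. 362.]
side crest 0.59 [ 0.585 -0.21   0.068] [382. 324.]
side tab_grip 0.95 [0.505 0.175 0.159] [298. 197.]
side tab_grip 0.94 [0.272 0.217 0.231] [202. 182.]
side shoe_mid 0.73 [ 0.273  0.216 -0.004] [218. 252.]
side shoe_mid 0.67 [0.505 0.181 0.001] [301. 241.]
side shoe_mid 0.45 [0.57  0.417 0.002] [301. 192.]
side mark_point 0.48 [0.261 0.217 0.048] [211. 239.]
side mallet 0.92 [0.769 0.208 0.001] [382. 218.]
side gouge 0.89 [ 0.75  -0.144 -0.004] [431. 305.]
side scrap 0.81 [ 0.573  0.417 -0.001] [302. 193.]
```

```bash
ls; ls pics
```

```text
a.py
h.py
pics
scene0.png
side0.png
```

View pics/scene0.png

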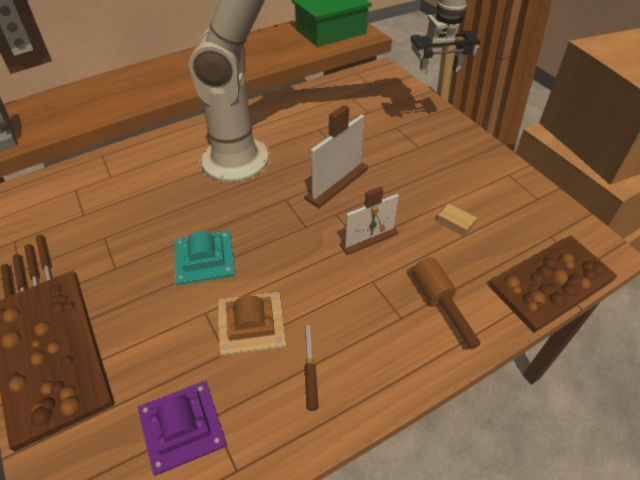

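View pics/side0.png

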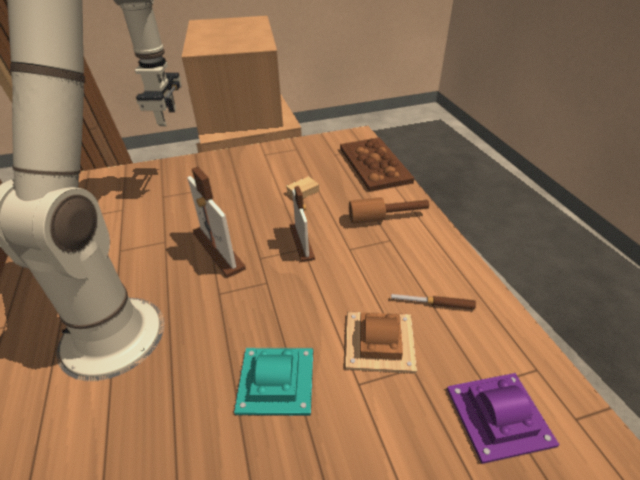

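The scene picture shows a larger gauge at (337,155) and a smaller one at (371,222). The task wants the smaller: its tab is at 0.16 m, against 0.23 m on the larger. Three offcuts show, turquoise (204,258), wooden (250,320) and purple (182,425); the wooden one is meant. Next I'll measure yaws and check an enlarged crop.

```bash
cat > b.py <<'E'
from h import *
np.set_printoptions(precision=4,suppress=True)
im=read_camera('scene'); T=world_T(im)
v,u=np.mgrid[:480,:640]
g=np.zeros((480,640),bool); g[180:255,335:405]=1
P=pts(im,T,g); P=P[np.linalg.norm(P[:,:2]-[.505,.178],axis=1)<.11]
q=P[(P[:,2]>.05)&(P[:,2]<.13)]
def line(q):
    c=q.mean(0); e=np.linalg.eigh(np.cov((q-c).T)); d=e[1][:,-1]; return c,d,np.degrees(np.arctan2(d[1],d[0])),np.sqrt(e[0])
c,d,a,sd=line(q[:,:2]); print('panel',c,d,a,sd,len(q)); t=(q[:,:2]-c)@d; print('ext',np.percentile(t,[0.5,99.5]), c+d*np.percentile(t,[.5,99.5]).mean())
q=P[P[:,2]>.143]; print('tab',line(q[:,:2]),q[:,2].max(),len(q))
o=np.zeros((480,640),bool); o[285:360,210:295]=1
P=pts(im,T,o); P=P[np.linalg.norm(P[:,:2]-[.583,-.21],axis=1)<.115]
b=P[(P[:,2]>.006)&(P[:,2]<.04)]; print('board',cv2.minAreaRect(b[:,:2].astype(np.float32)),np.percentile(b[:,2],[5,50,95]))
q=P[P[:,2]>.062]; print('ridge',line(q[:,:2]),cv2.minAreaRect(q[:,:2].astype(np.float32)),P[:,2].max(),len(q))
a=cv2.resize(im['color'][170:260,320:420],None,fx=4,fy=4,interpolation=2); b=cv2.resize(im['color'][280:370,200:300],None,fx=4,fy=4,interpolation=2)
cv2.imwrite('pics/crop1.png',np.hstack([a,b]))
E
python3 b.py
```

```text
panel [0.5085 0.1731] [0.0438 0.999 ] 87.49050897775498 [0.0027 0.0443] 1064
ext [-0.071   0.0784] [0.5087 0.1768]
tab (array([0.5084, 0.1742]), array([0.1058, 0.9944]), np.float64(83.92393085304303), array([0.0041, 0.0136])) 0.18556021236339848 267
board ((0.5844873189926147, -0.20788758993148804), (0.1494453102350235, 0.15531770884990692), 68.78660583496094) [0.0081 0.0121 0.0391]
ridge (array([ 0.586, -0.209]), array([-0.9259,  0.3777]), np.float64(157.8061797306355), array([0.0117, 0.0207])) ((0.5846344232559204, -0.20727358758449554), (0.04482844099402428, 0.07245969772338867), 66.25810241699219) 0.07399496108376757 484
```

View pics/crop1.png

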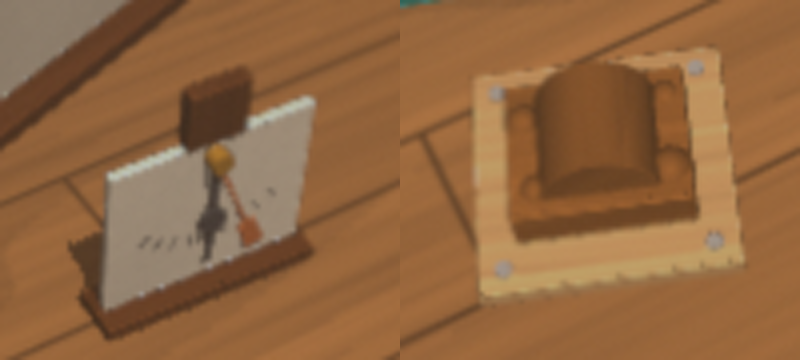

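Crop 1: left, the small gauge with its dial towards +x, pointer hanging straight, and the copper mark at about (245,235) leaning to gauge +y. Right, the wooden offcut with its ridge axis at yaw −21.5°. Both fit the description. I'll start moving.

```bash
cat >> h.py <<'E'
def gaugeR(yaw,roll=0):  # tool rotation: tool x=gauge y, tool y=gauge x, tool z=-gauge z
    return R.from_euler('z',yaw,degrees=True)*R.from_rotvec([roll,0,0])*R.from_matrix([[0,1,0],[1,0,0],[0,0,-1]])
def rel(s,pos,Rt):
    R0=R.from_quat(s['tcp_rot']); print('lin cm',(R0.inv().apply(np.array(pos)-s['position'])*100).round(2),'turn',(R0.inv()*Rt).as_rotvec().round(4))
E
python3 - <<'E'
from h import *
s=sense(); rel(s,[.5045,.1768,.30],gaugeR(-2.5))
E
```

```text
lin cm [-42.41 -32.44  -7.33] turn [-0.0000e+00 -1.0000e-04  1.2967e+00]
```

Emit:
apply_moves:
  claw: [1,1,1,1,1,1,1,1]
  linear:
    - [0,0,-7]
    - [-8,-6,-7.3]
    - [-14,-11,-7.3]
    - [-20,-15,-7.3]
    - [-25,-19,-7.3]
    - [-30,-23,-7.3]
    - [-34,-26,-7.3]
    - [-38,-29,-7.3]
  turn:
    - [0,0,0.1]
    - [0,0,0.2]
    - [0,0,0.35]
    - [0,0,0.5]
    - [0,0,0.65]
    - [0,0,0.8]
    - [0,0,0.95]
    - [0,0,1.1]

```text
t: 1.85
position: [0.4009, 0.3284, 0.299]
tcp_rot: [0.653, 0.757, 0.001, 0.0]
contact_force: [1.9, 1.0, -0.0]
grip_width: 0.092
```

```bash
python3 - <<'E'
from h import *
s=sense(); print(s['t'],s['position'],s['q'],s['contact_force']); rel(s,[.5045,.1768,.30],gaugeR(-2.5))
E
```

```text
1.85 [0.40093184 0.32840168 0.29896064] [-0.62178159  0.16946712 -0.13143967  1.79986921  0.02393863  1.17262935
 -0.61356389] [ 1.8601065   1.04433043 -0.01191117]
lin cm [-16.51   8.02  -0.11] turn [ 0.0009 -0.0008  0.1907]
```

Emit:
apply_moves:
  claw: [1,1,1,1,1,1]
  linear:
    - [-4,2,0]
    - [-8,4,0]
    - [-12,6,0]
    - [-16.5,8,0]
    - [-16.5,8,0]
    - [-16.5,8,0]
  turn:
    - [0,0,0.1]
    - [0,0,0.19]
    - [0,0,0.19]
    - [0,0,0.19]
    - [0,0,0.19]
    - [0,0,0.19]

```text
t: 2.45
position: [0.5048, 0.1778, 0.2984]
tcp_rot: [0.721, 0.693, -0.0, -0.0]
contact_force: [0.2, 1.4, -0.3]
grip_width: 0.0917
```

```bash
cat > c.py <<'E'
from h import *
np.set_printoptions(precision=4,suppress=True)
s=sense(); im=read_camera('wrist'); T=world_T(im,s); cv2.imwrite('pics/wrist1.png',im['color'])
print(s['t'],s['position'])
for n in ['tab_grip','shoe_mid','gauge']:
    for r in spot_point('wrist',n): P=w(T,r['point']); print(n,round(r['confidence'],2),P,px(im,T,P)[0])
P=pts(im,T,np.ones((480,640),bool)); print(len(P))
q=P[(P[:,2]>.165)&(P[:,2]<.2)&(np.linalg.norm(P[:,:2]-[.505,.177],axis=1)<.06)]
print(len(q),np.median(q[:,2]) if len(q) else 0, cv2.minAreaRect(q[:,:2].astype(np.float32)))
q=P[(P[:,2]>.125)&(P[:,2]<.142)&(np.linalg.norm(P[:,:2]-[.505,.177],axis=1)<.1)]
print(len(q), cv2.minAreaRect(q[:,:2].astype(np.float32)))
E
python3 c.py
```

```text
2.45 [0.5048 0.1778 0.2984]
shoe_mid 0.65 [ 0.5027  0.1763 -0.0015] [311.4098 188.6863]
shoe_mid 0.65 [0.2655 0.2174 0.001 ] [ 91.9854 162.0128]
gauge 0.77 [ 0.5027  0.1822 -0.0009] [311.1194 183.3418]
gauge 0.75 [0.2722 0.2205 0.0008] [ 97.4375 158.7547]
305934
1400 0.18139190924388768 ((0.5035110116004944, 0.17715436220169067), (0.04409732669591904, 0.01371657382696867), 87.66287994384766)
1406 ((0.5084555149078369, 0.17725828289985657), (0.14896291494369507, 0.022382093593478203), 89.64134216308594)
```

View pics/wrist1.png

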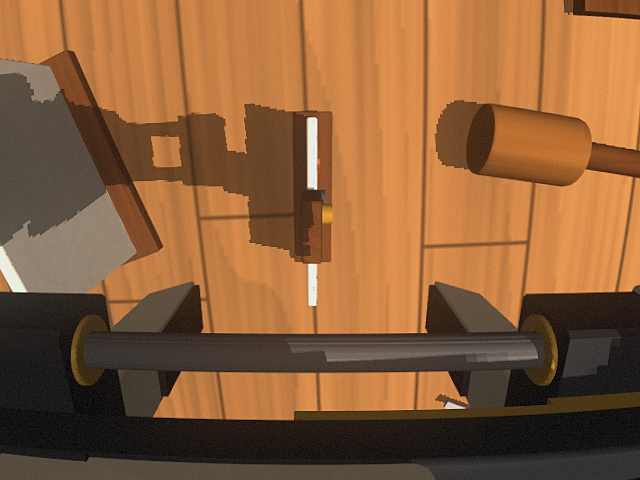

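Wrist view: the small gauge's tab is at about (312,225) between the jaws, the panel upright, and the larger gauge is clear at left. Depth gives the tab centre as (0.5035, 0.177), 44×14 mm, top at 0.181. I'll descend and grip.

Emit:
apply_moves:
  claw: [1,1,1,1,0.5,0.3,0.15,0.15]
  linear:
    - [-0.08,-0.13,4]
    - [-0.08,-0.13,8]
    - [-0.08,-0.13,12]
    - [-0.08,-0.13,15.5]
    - [-0.08,-0.13,15.5]
    - [-0.08,-0.13,15.5]
    - [-0.08,-0.13,15.5]
    - [-0.08,-0.13,15.5]
  turn:
    - [0,0,0]
    - [0,0,0]
    - [0,0,0]
    - [0,0,0]
    - [0,0,0]
    - [0,0,0]
    - [0,0,0]
    - [0,0,0]
  newtons: 40

```text
t: 3.45
position: [0.5045, 0.1794, 0.1457]
tcp_rot: [0.72, 0.694, 0.002, 0.001]
contact_force: [-0.3, 0.5, 0.6]
grip_width: 0.0645
```

Emit:
apply_moves:
  claw: [0,0,0,0,0,0]
  linear:
    - [0,0,0]
    - [0,0,0]
    - [0,0,0]
    - [0,0,0]
    - [0,0,0]
    - [0,0,0]
  turn:
    - [0,0,0]
    - [0,0,0]
    - [0,0,0]
    - [0,0,0]
    - [0,0,0]
    - [0,0,0]

```text
t: 4.05
position: [0.5029, 0.1784, 0.1434]
tcp_rot: [0.72, 0.694, -0.0, -0.0]
contact_force: [0.2, -0.6, -0.2]
grip_width: 0.0164
```

```bash
python3 - <<'E'
from h import *
s=sense(); print(s); rel(s,[.5845,-.2075,.30],gaugeR(-21.7))
E
```

```text
{'t': 4.05, 'q': array([-0.40368534,  0.36468134,  0.01503974,  1.93053151, -0.00723387,
        0.84662424, -0.42188071]), 'dq': array([-5.61391684e-04,  2.20964912e-03, -7.35124941e-04, -1.08621935e-03,
       -1.67761156e-03,  5.37511571e-04,  4.85757441e-05]), 'effort': array([ 2.58568529e-03, -4.65338588e+01,  5.37614934e-01, -2.36623067e+01,
       -5.63643035e-02,  2.91487144e-03, -1.16971505e-04]), 'position': array([0.50291281, 0.17843861, 0.14335386]), 'tcp_rot': array([ 7.20080330e-01,  6.93890703e-01, -7.99927690e-05, -6.11269543e-05]), 'contact_force': array([ 0.15777724, -0.55100384, -0.17377553]), 'moment': array([-0.06650937,  0.05896729,  0.0124719 ]), 'grip_width': 0.016409866508761004}
lin cm [-38.27   9.58 -15.67] turn [-2.000e-04  1.000e-04  3.417e-01]
```

Emit:
apply_moves:
  claw: [0,0,0,0,0,0,0,0]
  linear:
    - [0,0,0]
    - [0,0,0]
    - [0,0,0]
    - [0,0,-2]
    - [0,0,-5]
    - [0,0,-8]
    - [0,0,-10]
    - [0,0,-10]
  turn:
    - [0,0,0]
    - [0,0,0]
    - [0,0,0]
    - [0,0,0]
    - [0,0,0]
    - [0,0,0]
    - [0,0,0]
    - [0,0,0]

```text
t: 4.85
position: [0.5045, 0.1791, 0.2458]
tcp_rot: [0.72, 0.694, 0.002, 0.001]
contact_force: [0.3, 0.0, -4.0]
grip_width: 0.0139
```

```bash
python3 - <<'E'
from h import *
s=sense(); print(s['contact_force'],s['moment'],s['grip_width']); rel(s,[.5845,-.2075,.27],gaugeR(-21.7))
E
```

```text
[ 0.27459245  0.03554606 -3.96135318] [-0.16274838 -0.09768703 -0.0119381 ] 0.013938384410024795
lin cm [-38.33   9.44  -2.46] turn [ 0.004  -0.0028  0.3417]
```

Emit:
apply_moves:
  claw: [0,0,0,0,0,0,0,0]
  linear:
    - [-2,0.5,-1]
    - [-6,1.5,-2.5]
    - [-10,2.5,-2.5]
    - [-14,3.5,-2.5]
    - [-18,4.5,-2.5]
    - [-22,5.5,-2.5]
    - [-26,6.5,-2.5]
    - [-29,7.2,-2.5]
  turn:
    - [0,0,0.03]
    - [0,0,0.08]
    - [0,0,0.13]
    - [0,0,0.18]
    - [0,0,0.23]
    - [0,0,0.28]
    - [0,0,0.32]
    - [0,0,0.34]

```text
t: 5.65
position: [0.5627, -0.1184, 0.2664]
tcp_rot: [0.829, 0.56, -0.002, -0.0]
contact_force: [0.6, 1.1, -4.9]
grip_width: 0.0138
```

```bash
python3 - <<'E'
from h import *
s=sense(); print(s['t'],s['q'],s['grip_width']); rel(s,[.5845,-.2075,.27],gaugeR(-21.7))
E
```

```text
5.65 [-0.04038065  0.30307699  0.24742451  1.71623727 -0.0782444   1.13526746
 -0.15286825] 0.013752444336253365
lin cm [-7.45  5.35 -0.35] turn [-0.0026  0.0028 -0.0036]
```

Emit:
apply_moves:
  claw: [0,0,0,0,0,0]
  linear:
    - [-2.5,1.8,-0.3]
    - [-5,3.6,-0.3]
    - [-7,5,-0.3]
    - [-7.45,5.3,-0.3]
    - [-7.45,5.3,-0.3]
    - [-7.45,5.3,-0.3]
  turn:
    - [0,0,0]
    - [0,0,0]
    - [0,0,0]
    - [0,0,0]
    - [0,0,0]
    - [0,0,0]

```text
t: 6.25
position: [0.5852, -0.2016, 0.27]
tcp_rot: [0.827, 0.562, -0.001, -0.001]
contact_force: [0.3, 0.2, -3.8]
grip_width: 0.0138
```

```bash
cat > d.py <<'E'
from h import *
import sys
np.set_printoptions(precision=4,suppress=True)
s=sense(); print(s['t'],s['position'],R.from_quat(s['tcp_rot']).as_matrix().round(3).tolist(),s['contact_force'],s['grip_width'])
tag=sys.argv[1]
for c in ['scene','side','wrist']:
    s=sense(); im=read_camera(c); T=world_T(im,s); cv2.imwrite(f'pics/{c}_{tag}.png',im['color'])
    for n in ['shoe_mid','tab_grip','crest','offcut','pointer_tip','mark_point']:
        for r in spot_point(c,n):
            P=w(T,r['point'])
            if np.linalg.norm(P[:2]-[.5845,-.2075])<.1: print(c,n,round(r['confidence'],2),P,px(im,T,P)[0].round())
E
python3 d.py hov; python3 - <<'E'
import cv2,numpy as np
a=cv2.imread('pics/scene_hov.png')[170:370,160:360];b=cv2.imread('pics/side_hov.png')[190:390,290:490]
cv2.imwrite('pics/hov.png',cv2.resize(np.hstack([a,b]),None,fx=2,fy=2,interpolation=2))
E
```

```text
6.25 [ 0.5852 -0.2016  0.27  ] [[0.368, 0.93, -0.003], [0.93, -0.368, 0.002], [0.001, -0.003, -1.0]] [ 0.3292  0.1656 -3.8368] 0.013822291110848945
scene shoe_mid 0.84 [ 0.5828 -0.2034  0.1256] [246. 292.]
scene offcut 0.89 [ 0.5799 -0.2096  0.0007] [249. 323.]
scene pointer_tip 0.66 [ 0.5967 -0.2083  0.1575] [244. 289.]
scene pointer_tip 0.55 [ 0.5854 -0.2109  0.0712] [246. 308.]
scene mark_point 0.66 [ 0.6034 -0.1785  0.1702] [258. 282.]
side shoe_mid 0.97 [ 0.5866 -0.2013  0.131 ] [383. 301.]
side shoe_mid 0.59 [ 0.5852 -0.2042  0.1271] [383. 304.]
side tab_grip 0.75 [ 0.5865 -0.2049  0.29  ] [391. 246.]
side tab_grip 0.2 [ 0.5852 -0.2035  0.0012] [379. 340.]
side crest 0.67 [ 0.5855 -0.2061  0.0705] [382. 322.]
side offcut 0.73 [ 0.5839 -0.2109  0.0003] [380. 343.]
wrist shoe_mid 0.88 [ 0.5857 -0.2056  0.1297] [314. 227.]
wrist tab_grip 0.74 [ 0.5876 -0.2089  0.2892] [322. 341.]
wrist pointer_tip 0.55 [ 0.595  -0.2081  0.1628] [329. 238.]
wrist mark_point 0.67 [ 0.607  -0.178   0.1668] [330. 189.]
```

View pics/hov.png

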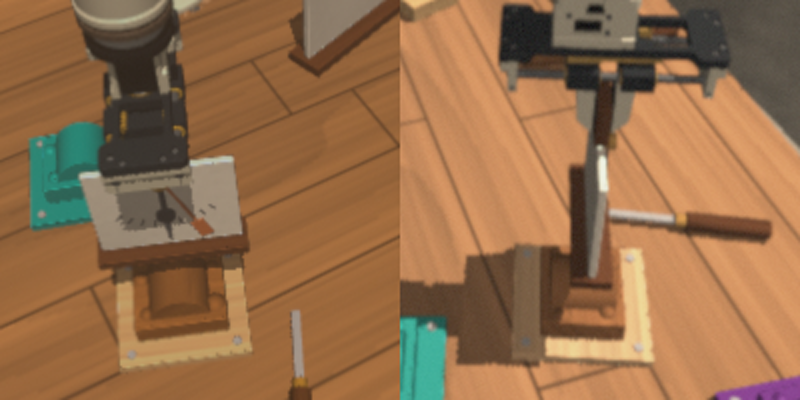

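Hover picture: the gauge hangs upright above the wooden offcut (ridge at scene ~(180,285) in the crop), mark at (200,228) right of the pointer, about 0.35 rad. I'll lower it onto the ridge.

Emit:
apply_moves:
  claw: [0,0,0,0,0,0,0]
  linear:
    - [-0.44,0.15,0]
    - [-0.44,0.15,2]
    - [-0.44,0.15,4]
    - [-0.44,0.15,5]
    - [-0.44,0.15,5.3]
    - [-0.44,0.15,5.3]
    - [-0.44,0.15,5.3]
  turn:
    - [0,0,0]
    - [0,0,0]
    - [0,0,0]
    - [0,0,0]
    - [0,0,0]
    - [0,0,0]
    - [0,0,0]
  newtons: 50

```text
t: 8.0
position: [0.5865, -0.2078, 0.2194]
tcp_rot: [0.827, 0.562, 0.0, 0.001]
contact_force: [1.0, -0.0, -4.0]
grip_width: 0.0137
```

Emit:
apply_moves:
  claw: [0,0,0,0]
  linear:
    - [0,0,0.1]
    - [0,0,0.2]
    - [0,0,0.2]
    - [0,0,0.2]
  turn:
    - [0,0,0]
    - [0,0,0]
    - [0,0,0]
    - [0,0,0]

```text
t: 8.4
position: [0.5858, -0.2074, 0.2166]
tcp_rot: [0.827, 0.562, 0.0, 0.0]
contact_force: [-0.2, 0.5, -4.5]
grip_width: 0.0138
```

Emit:
apply_moves:
  claw: [0,0,0,0]
  linear:
    - [0,0,0.1]
    - [0,0,0.2]
    - [0,0,0.2]
    - [0,0,0.2]
  turn:
    - [0,0,0]
    - [0,0,0]
    - [0,0,0]
    - [0,0,0]

```text
t: 8.8
position: [0.5858, -0.2074, 0.2143]
tcp_rot: [0.827, 0.562, -0.0, -0.0]
contact_force: [-0.8, 0.1, -3.8]
grip_width: 0.0139
```

Emit:
apply_moves:
  claw: [0,0,0,0]
  linear:
    - [0.05,0,0.05]
    - [0.05,0,0.1]
    - [0.05,0,0.1]
    - [0.05,0,0.1]
  turn:
    - [0,0,0]
    - [0,0,0]
    - [0,0,0]
    - [0,0,0]

```text
t: 9.2
position: [0.586, -0.2069, 0.2134]
tcp_rot: [0.827, 0.562, -0.0, -0.0]
contact_force: [0.8, 0.2, -4.3]
grip_width: 0.0137
```

Emit:
apply_moves:
  claw: [0,0,0,0]
  linear:
    - [0,0,0.05]
    - [0,0,0.1]
    - [0,0,0.1]
    - [0,0,0.1]
  turn:
    - [0,0,0]
    - [0,0,0]
    - [0,0,0]
    - [0,0,0]

```text
t: 9.6
position: [0.5862, -0.2071, 0.2133]
tcp_rot: [0.827, 0.562, 0.0, 0.0]
contact_force: [-2.6, 0.6, 5.6]
grip_width: 0.0137
```

Contact upright (wrist force −4 → +5.6 N, about 10 N of press). Now I'll rock by rolling on the ridge, first to 0.2 rad.

Emit:
apply_moves:
  claw: [0,0,0,0,0,0,0,0]
  linear:
    - [0.36,0,0]
    - [0.72,0,0.01]
    - [1.07,0,0.03]
    - [1.43,0,0.05]
    - [1.79,0,0.08]
    - [2.15,0,0.12]
    - [2.5,0,0.17]
    - [2.86,0,0.22]
  turn:
    - [0,-0.025,0]
    - [0,-0.05,0]
    - [0,-0.075,0]
    - [0,-0.1,0]
    - [0,-0.125,0]
    - [0,-0.15,0]
    - [0,-0.175,0]
    - [0,-0.2,0]

```text
t: 10.4
position: [0.5968, -0.1808, 0.2107]
tcp_rot: [0.823, 0.559, -0.083, 0.057]
contact_force: [-2.9, -1.0, 3.6]
grip_width: 0.0137
```

```bash
cat > e.py <<'E'
from h import *
import sys
np.set_printoptions(precision=4,suppress=True)
s=sense(); M=R.from_quat(s['tcp_rot']).as_matrix(); print(s['t'],s['position'],s['contact_force'],s['moment'],'theta',np.arcsin(-M[2,0]),'vert',M[2,1],s['q'])
Rr=.035;H=.1784
f=lambda t:np.array([H*np.sin(t)-Rr*t*np.cos(t),H*np.cos(t)+Rr*t*np.sin(t)])
a,b=map(float,sys.argv[1:3]); n=int(sys.argv[3])
for t in np.linspace(a,b,n+1)[1:]:
    d=f(t)-f(a); print('tool x %.2f z %.2f cm turn %.3f'%(100*(d[0]*np.cos(a)-d[1]*np.sin(a)),-100*(d[0]*np.sin(a)+d[1]*np.cos(a)),-(t-a)))
E
python3 e.py 0.2 0.34 7
```

```text
10.4 [ 0.5968 -0.1808  0.2107] [-2.8665 -1.0002  3.5607] [-0.5554  0.8171 -0.1143] theta 0.20250098804670447 vert 0.0008733519507640453 [-0.1003  0.4728  0.3213  1.639   0.0618  1.0886 -0.2166]
tool x 0.29 z -0.01 cm turn -0.020
tool x 0.57 z -0.02 cm turn -0.040
tool x 0.86 z -0.02 cm turn -0.060
tool x 1.15 z -0.02 cm turn -0.080
tool x 1.44 z -0.02 cm turn -0.100
tool x 1.72 z -0.01 cm turn -0.120
tool x 2.01 z 0.01 cm turn -0.140
```

Emit:
apply_moves:
  claw: [0,0,0,0,0,0,0]
  linear:
    - [0.29,0,0]
    - [0.57,0,0]
    - [0.86,0,0]
    - [1.15,0,0]
    - [1.44,0,0]
    - [1.72,0,0]
    - [2.01,0,0.02]
  turn:
    - [0,-0.02,0]
    - [0,-0.04,0]
    - [0,-0.06,0]
    - [0,-0.08,0]
    - [0,-0.1,0]
    - [0,-0.12,0]
    - [0,-0.14,0]

```text
t: 11.1
position: [0.6042, -0.1619, 0.206]
tcp_rot: [0.815, 0.554, -0.14, 0.096]
contact_force: [0.0, -0.8, 2.9]
grip_width: 0.0138
```

Emit:
apply_moves:
  claw: [0,0,0,0,0,0,0,0]
  linear:
    - [0,0,0]
    - [0,0,0]
    - [0,0,0]
    - [0,0,0]
    - [0,0,0]
    - [0,0,0]
    - [0,0,0]
    - [0,0,0]
  turn:
    - [0,0,0]
    - [0,0,0]
    - [0,0,0]
    - [0,0,0]
    - [0,0,0]
    - [0,0,0]
    - [0,0,0]
    - [0,0,0]

```text
t: 11.9
position: [0.6038, -0.1617, 0.206]
tcp_rot: [0.815, 0.554, -0.14, 0.095]
contact_force: [2.6, 2.7, -0.8]
grip_width: 0.0136
```

```bash
python3 e.py .34 .34 0; python3 d.py t34; python3 - <<'E'
import cv2,numpy as np
a=cv2.imread('pics/scene_t34.png')[240:340,190:290];b=cv2.imread('pics/wrist_t34.png')[100:400,150:450]
cv2.imwrite('pics/t34.png',np.hstack([cv2.resize(x,(400,400),interpolation=2) for x in (a,b)]))
E
```

```text
11.9 [ 0.6038 -0.1617  0.206 ] [ 2.6108  2.7429 -0.7913] [ 1.5503 -0.7417  0.0668] theta 0.33940830733424643 vert -9.451878254035373e-05 [-0.2179  0.5245  0.3518  1.6107  0.1682  1.1344 -0.3577]
11.9 [ 0.6038 -0.1617  0.206 ] [[0.347, 0.93, -0.123], [0.877, -0.368, -0.31], [-0.333, -0.0, -0.943]] [ 2.6108  2.7429 -0.7913] 0.013575963497671439
scene shoe_mid 0.98 [ 0.5867 -0.2089  0.0722] [247. 308.]
scene tab_grip 0.78 [ 0.6074 -0.1574  0.223 ] [266. 264.]
scene crest 0.85 [ 0.5842 -0.2128  0.0702] [245. 308.]
scene crest 0.69 [ 0.6123 -0.1737  0.0981] [265. 303.]
scene offcut 0.94 [ 0.5807 -0.2091  0.0023] [250. 322.]
scene offcut 0.24 [ 0.5821 -0.2085  0.0015] [250. 323.]
scene offcut 0.23 [ 0.603  -0.1561  0.2227] [265. 262.]
scene pointer_tip 0.66 [ 0.609  -0.1704  0.0992] [266. 301.]
scene pointer_tip 0.57 [ 0.6098 -0.1733  0.1014] [265. 302.]
scene mark_point 0.45 [ 0.615  -0.1704  0.0994] [267. 303.]
side shoe_mid 0.57 [ 0.5857 -0.2027  0.0718] [381. 320.]
side tab_grip 0.87 [ 0.6078 -0.1593  0.2234] [388. 254.]
side crest 0.67 [ 0.5842 -0.2049  0.0661] [381. 323.]
side offcut 0.68 [ 0.5839 -0.2059 -0.0017] [379. 342.]
wrist shoe_mid 0.56 [ 0.5868 -0.2068  0.0701] [314. 222.]
wrist tab_grip 0.82 [ 0.6083 -0.1593  0.2225] [321. 332.]
wrist tab_grip 0.61 [ 0.613 -0.168  0.098] [330. 185.]
wrist offcut 0.38 [ 0.6111 -0.1736  0.1007] [331. 195.]
wrist pointer_tip 0.74 [ 0.6075 -0.1718  0.0999] [324. 194.]
wrist mark_point 0.64 [ 0.6141 -0.169   0.0962] [333. 184.]
```

View pics/t34.png

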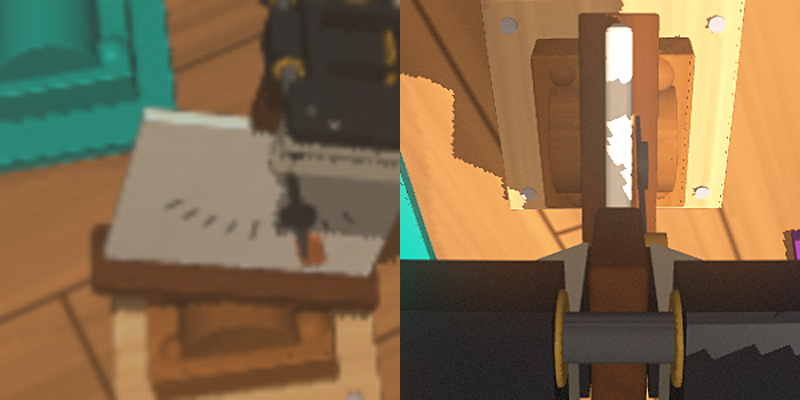

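The crop shows the pointer at about (300,240), with the copper plate showing at (314,248) just to its right. A little more tilt is needed, so I'll quantify it with depth.

```bash
cat > f.py <<'E'
from h import *
np.set_printoptions(precision=4,suppress=True)
s=sense(); im=read_camera('scene'); T=world_T(im); Rt=R.from_quat(s['tcp_rot']); print(s['t'],s['contact_force'],s['position'])
v,u=np.mgrid[:480,:640]; m=(abs(u-250)<60)&(abs(v-290)<70)&(im['z_map']>0)
P=pts(im,T,m); col=im['color'][m].astype(int)   # same row-major order
L=Rt.inv().apply(P-s['position']); # tool frame: x=gauge y, y=gauge x, z=down gauge
on=(L[:,1]>-.002)&(L[:,1]<.025)&(L[:,2]>.02)&(L[:,2]<.130)&(abs(L[:,0])<.075)
b,g,r=col.T
cop=on&(r-b>45)&(L[:,2]>.075)&(L[:,2]<.128); dark=on&(r<90)&(L[:,2]>.035)&(L[:,2]<.125)
for n,k in (('copper',cop),('dark',dark)):
    q=L[k]; rr=np.hypot(q[:,0]+.0015,q[:,2]-.0194); an=np.arctan2(q[:,0]+.0015,q[:,2]-.0194)
    k2=(rr>.075)&(rr<.11)
    print(n,k.sum(),k2.sum(),'ang med/pct',np.median(an[k2]),np.percentile(an[k2],[5,25,75,95]),'x off',np.median(q[k2,1]),'r',np.percentile(rr[k2],[5,95]))
    print(np.c_[rr,an,q[:,1],col[k][:,::-1]][k2][:30].round(3))
E
python3 f.py
```

```text
12.95 [ 1.3591  3.7465 -0.764 ] [ 0.6038 -0.162   0.206 ]
copper 50 47 ang med/pct 0.40089500797983196 [0.2962 0.3482 0.4322 0.4602] x off 0.007231003925741445 r [0.082  0.1084]
[[  0.085   0.402   0.003 115.     85.     65.   ]
 [  0.083   0.431   0.004 154.    119.     93.   ]
 [  0.083   0.457   0.005 150.    109.     81.   ]
 [  0.083   0.298   0.005 155.    125.    102.   ]
 [  0.082   0.404   0.007 140.     84.     52.   ]
 [  0.08    0.434   0.009 160.     95.     61.   ]
 [  0.082   0.457   0.008 159.     97.     62.   ]
 [  0.086   0.474   0.005 146.    119.     98.   ]
 [  0.087   0.295   0.005 156.    123.     97.   ]
 [  0.085   0.397   0.007 134.     80.     49.   ]
 [  0.086   0.422   0.008 141.     82.     48.   ]
 [  0.083   0.452   0.01  143.     86.     53.   ]
 [  0.09    0.465   0.005 147.    111.     86.   ]
 [  0.088   0.318   0.007 125.     90.     70.   ]
 [  0.088   0.392   0.008 132.     78.     47.   ]
 [  0.089   0.416   0.008 138.     81.     47.   ]
 [  0.089   0.44    0.008 137.     82.     50.   ]
 [  0.091   0.461   0.008 133.     97.     72.   ]
 [  
[... 477 characters left out ...]
009 141.     89.     60.   ]
 [  0.101   0.309   0.006 148.    117.     94.   ]
 [  0.1     0.331   0.007 109.     77.     57.   ]]
dark 101 10 ang med/pct 0.36278841397490935 [0.3387 0.3463 0.3779 0.5506] x off 0.01102016033210497 r [0.0763 0.0911]
[[ 0.082  0.687  0.003 88.    77.    66.   ]
 [ 0.076  0.384  0.011 87.    64.    52.   ]
 [ 0.079  0.351  0.011 75.    63.    56.   ]
 [ 0.077  0.38   0.013 86.    63.    51.   ]
 [ 0.084  0.345  0.01  82.    64.    54.   ]
 [ 0.082  0.373  0.012 89.    64.    50.   ]
 [ 0.088  0.34   0.01  88.    69.    57.   ]
 [ 0.087  0.366  0.011 86.    64.    51.   ]
 [ 0.09   0.337  0.011 87.    69.    57.   ]
 [ 0.092  0.36   0.01  86.    65.    53.   ]]
```

Emit:
apply_moves:
  claw: [0,0,0,0,0,0,0,0]
  linear:
    - [0.12,0,0.02]
    - [0.24,0,0.04]
    - [0.34,0,0.06]
    - [0.34,0,0.06]
    - [0.34,0,0.06]
    - [0.34,0,0.06]
    - [0.34,0,0.06]
    - [0.34,0,0.06]
  turn:
    - [0,-0.008,0]
    - [0,-0.016,0]
    - [0,-0.025,0]
    - [0,-0.025,0]
    - [0,-0.025,0]
    - [0,-0.025,0]
    - [0,-0.025,0]
    - [0,-0.025,0]

```text
t: 13.8
position: [0.6051, -0.1591, 0.2051]
tcp_rot: [0.813, 0.553, -0.15, 0.102]
contact_force: [-0.0, 5.7, 5.2]
grip_width: 0.0135
```

Emit:
apply_moves:
  claw: [0,0,0,0,0,0,0,0]
  linear:
    - [0,0,0]
    - [0,0,0]
    - [0,0,0]
    - [0,0,0]
    - [0,0,0]
    - [0,0,0]
    - [0,0,0]
    - [0,0,0]
  turn:
    - [0,0,0]
    - [0,0,0]
    - [0,0,0]
    - [0,0,0]
    - [0,0,0]
    - [0,0,0]
    - [0,0,0]
    - [0,0,0]

```text
t: 14.6
position: [0.6051, -0.1591, 0.2051]
tcp_rot: [0.813, 0.553, -0.15, 0.102]
contact_force: [1.1, 5.4, 4.2]
grip_width: 0.0137
```

```bash
python3 e.py .36 .36 0; python3 f.py | grep -v '^ *\[\[\|^ \['; python3 d.py t36|grep -v offcut; python3 - <<'E'
import cv2,numpy as np
a=cv2.imread('pics/scene_t36.png')[240:340,190:290];b=cv2.imread('pics/side_t36.png')[230:350,320:440]
cv2.imwrite('pics/t36.png',np.hstack([cv2.resize(x,(400,400),interpolation=2) for x in (a,b)]))
E
```

```text
14.6 [ 0.6051 -0.1591  0.2051] [1.1265 5.3955 4.1545] [ 1.6884 -0.112  -0.0788] theta 0.3649907083299131 vert 0.0003741687758839207 [-0.2373  0.5358  0.3575  1.6045  0.186   1.1441 -0.3806]
14.6 [1.1265 5.3955 4.1545] [ 0.6051 -0.1591  0.2051]
copper 50 43 ang med/pct 0.39027469243781604 [0.3083 0.332  0.4299 0.4584] x off 0.00712516505239558 r [0.0812 0.1066]
dark 100 12 ang med/pct 0.3862799669923631 [0.3616 0.3709 0.4804 0.6139] x off 0.010025373367462703 r [0.0754 0.0903]
14.65 [ 0.6051 -0.159   0.2051] [[0.344, 0.93, -0.131], [0.869, -0.368, -0.332], [-0.357, 0.0, -0.934]] [-0.0951  6.0592  5.461 ] 0.013792101735234862
scene shoe_mid 0.76 [ 0.5864 -0.2087  0.0687] [247. 309.]
scene crest 0.95 [ 0.5817 -0.2067  0.0695] [247. 307.]
scene pointer_tip 0.53 [ 0.6127 -0.1723  0.0945] [266. 304.]
scene mark_point 0.39 [ 0.6143 -0.17    0.0992] [267. 303.]
side shoe_mid 0.98 [ 0.589  -0.2058  0.0728] [383. 320.]
side shoe_mid 0.35 [ 0.5843 -0.204  -0.0022] [379. 341.]
side tab_grip 0.88 [ 0.6059 -0.155   0.2211] [387. 253.]
side tab_grip 0.73 [ 0.5837 -0.21   -0.0002] [379. 343.]
side crest 0.88 [ 0.5867 -0.2047  0.0672] [382. 322.]
wrist shoe_mid 0.76 [ 0.5877 -0.2069  0.0729] [315. 224.]
wrist tab_grip 0.88 [ 0.6105 -0.1545  0.2207] [321. 327.]
wrist crest 0.2 [ 0.5887 -0.2081  0.074 ] [317. 225.]
wrist pointer_tip 0.8 [ 0.6099 -0.171   0.098 ] [327. 192.]
wrist mark_point 0.63 [ 0.6145 -0.168   0.0946] [332. 183.]
```

View pics/t36.png

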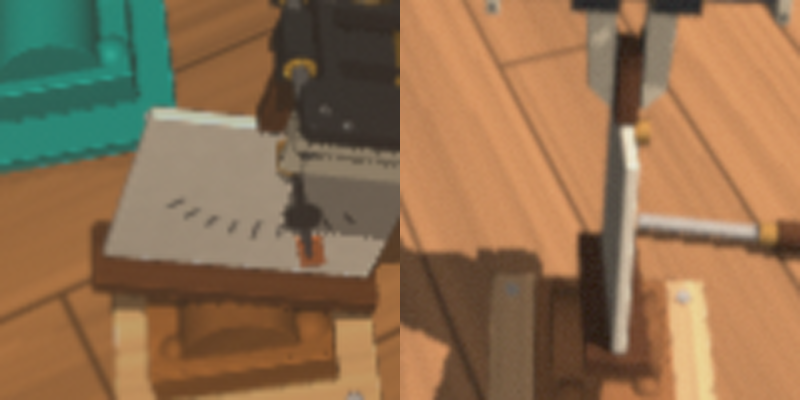

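The last crop shows the pointer tip at about (307,258) on the copper plate (centre ~(311,250)), with copper showing on both sides. The shoe sits on the ridge at crest height, the plate is vertical, and the force is steady. I'm handing in.

```bash
python3 -c "
from station import *
s=sense(); print(s['t'],s['contact_force'],s['grip_width']); print(sign_off())"
```

```text
15.7 [0.80687415 6.56507136 3.58842024] 0.014424035036657505
the job is handed in; nothing more can be done
None
```

I gripped the smaller gauge by its tab and stood it upright on the wooden offcut's ridge. I then rocked it by rolling to 0.365 rad and handed in at 15.7 s, still gripping it at 50 N.

What the last checks showed:
- **Pointer and mark:** the camera depth puts the pointer about 0.01 rad from the centre of the mark. In the picture, copper shows on both sides of the tip.
- **Position on the ridge:** the detected middle of the shoe is a few millimetres from the crest. Because I rolled it, the shoe touches the ridge about 12 mm from its middle, towards the end that dips.
- **Dial plate:** the tool shows no sideways lean, so the plate is vertical as far as that tells.
- **Press:** about 10 N of shoe pressure, steady over the last readings.
- **Mark angle:** the estimates differed a little, 0.35 rad at the hover and about 0.37 rad up close. I used the closer one.
- **Bystanders:** nothing came near the mallet, gouge or scrap, though I did not measure them again at the end.

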